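Proof-pull a glued antler pendant on the spring gauge

TASK

Proof-test the pendant clamped in the pull rig: first slide the clear guard fully shut over it, and only then draw the orange handle out until the gauge's red pointer stands beside the green flag, and hold it there steadily for one second without going well past the flag. Then ease the handle back gently, never letting it snap, until the gauge reads zero, and let go, with the guard still shut and the other things on the bench left where they are.

Things in the scene. Friction and masses are not known exactly. Their poses are not given: they have to be found in the camera images.
- rig: fixed pull rig on a 205 x 360 mm plywood base 12 mm thick. Origin: on the bench top under the innermost place of the handle bar. Its x axis points from the handle to the clamped pendant (to the robot's left, world +y, turned up to 0.25 rad either way), y back towards the robot. The black gauge housing (44 mm wide, top 90 mm high) begins 70 mm beyond the home handle bar.
- lightbar_mid (a point): centre of the underside of an aluminium light bar along rig y above the handle: 45 mm deep (rig x -18 to +27 mm), 290 mm long, underside 187 and top 214 mm above the bench, posts at rig x 30, y +-130 mm. It blocks a gripper coming straight down on the handle: lean the tool 30 to 45 degrees, fingertips pointing to rig +x and down, wrist towards rig -x.
- bar_mid (a point): middle of the orange pull bar of the D-shaped handle: round, 14 mm thick, along rig y, 70 mm above the bench, free for 76 mm between the side arms; rear cross bar 64 mm beyond it (50 mm free between). Nothing under it down to the bench or base. It pulls along rig -x. Axes as the rig's. Starts 0 to 30 mm out of its innermost place.
- gauge (a joint): gauge reading: m the handle is drawn out of the gauge housing towards rig -x, 0 (home) to 0.045. Spring 500 N/m; snaps back if dropped. The housing lies on a slack link: pulling first drags housing and handle together with about 0.5 N for an unknown 5 to 20 mm, reading about zero; once the link is taut the spring pulls and the reading grows.
- pointer_tip (a point): red pointer on top of the gauge, 3 mm thick, moves with the handle: always 128 mm beyond the handle bar along rig x, at rig y -14 mm, 95 mm above the bench. Axes as the rig's.
- flag (a joint): where the green flag has been set: the gauge reading in m that is wanted (0.020 to 0.032); a stiff slide, not to be moved.
- flag_mid (a point): centre of the green flag, 8 mm wide along rig x, on top of the gauge housing, at rig y +15 mm, 96 mm above the bench. The pointer is beside it when both have the same rig x within half the flag's width (4 mm); 12 mm past it is an overload. Axes as the rig's.
- guard (a joint): sliding clear guard over the pendant: m of opening, 0 = shut (against the grey end post), up to 0.115 = fully open, growing towards rig +y (towards the robot); friction 2.5 N, stays where left.
- guard_grip (a point): centre of the yellow fin on top of the guard: 14 mm thick along rig y, 34 mm along rig x, 36 mm high (top 150 mm above the bench), point 132 mm above the bench, at rig x 168 mm, rig y = the opening. The guard's roof, 115 mm along y by 78 mm, lies 111 to 115 mm above the bench. Axes as the rig's.
- glue: white glue bottle, 38 mm across, 100 mm tall plus cap, standing on the rig's base at its far edge; leave alone. Origin: centre of underside.
- wax: amber wax jar, 60 mm across, 55 mm high, beyond the pendant end of the rig; leave alone. Origin: centre of underside.
- gouge: hand tool with wooden handle lying flat on the bench 170 to 210 mm out from the handle, about 200 mm long, along its own x; leave alone.
- mallet: wooden mallet lying on the left; leave alone.
- antler: white antler branch about 170 mm long lying on the right; leave alone.
- blank: light wooden blank 160 x 45 x 30 mm lying on the left; leave alone.
- brush: brush lying on the right; leave alone.

How it is judged (in metres and radians):
On the way, in this order (a step that is already met when the one before it is completed fails the run):
1. the guard is slid fully shut (within 5 mm) while the gauge still reads about zero (value of joint guard below 0.005 m and value of joint gauge below 0.006 m), for 0.2 s.
2. the pointer is held beside the green flag (within 4 mm) for 0.9 s with the guard shut (x of pointer_tip in the frame of flag_mid between -0.004 and 0.004 m and value of joint gauge above 0.012 m and value of joint guard below 0.005 m), for 0.9 s.
At the end, for the whole second after the job is handed in: guard shut within 5 mm, the gauge back home within 3 mm of zero and let go (value of joint gauge below 0.003 m and value of joint guard below 0.005 m); the robot touches nothing.
It fails at once if the handle is pulled (more than 8 mm of reading) while the guard is more than 10 mm open (value of joint gauge above 0.008 m and value of joint guard above 0.01 m).
It fails at once if overload: pointer drawn more than 12 mm past the green flag (x of pointer_tip in the frame of flag_mid below -0.012 m).
It fails at once if the handle snaps back (returns faster than 0.25 m/s) (velocity of joint gauge below -0.25 m/s).
It fails at once if the green flag is pushed out of the range in which it is set (value of joint flag below 0.017 m or value of joint flag above 0.035 m).
It fails at once if another thing on the bench is shifted more than 30 mm (distance of any of glue, wax, gouge, mallet, antler, blank, brush from where it was at the start of the episode above 0.03 m).
It also fails if it takes over 53 s, if anything falls off the work surface, if the arm or the gripper's body presses on something with over 40 N, if the wrist force passes 120 N, or if a joint passes its speed limit or range.

ROBOT

A 6-joint arm with a two-finger parallel gripper is mounted at the origin on the work surface. World frame = base frame: x ahead of the robot, y to its left, z up, the work surface at z = 0. Lengths are in m, angles in degrees, forces in N, time in s.
With the tool pointing down it reaches from about 0.4 to 0.825 m from the base axis. Payload 7 kg.
Tool frame: the origin (TCP) lies midway between the tips of the shut fingers; the grasp point (between the pads) lies ctrl.grasp_offset behind it (ctrl.grasp_offset is the distance from the TCP to the grasp point, in m); z points along the fingers, y is the line along which they close (so a half turn about z gives the same grasp; the last joint's range is limited). The gripper opens to 88 mm and grips with 3 to 60 N. Pads are 19 mm wide; open, the fingers measure 130 mm over their backs; the gripper's body (78 mm by 193 mm) begins 47 mm behind the grasp point.
Start: joints at [86.121, 20.546, 0.682, 0, -70.136, -16.507], TCP at [0.235, 0.633, 0.227] pointing down, gripper open.
Joint ranges: [-176.03, 176.03], [-82.01, 121.73], [-58.28, 71.71], [-173.87, 95.51], [-174.79, -0.11], [-173.66, 173.66]. Speed limits (degrees/s): [136.94, 136.94, 172.46, 180, 180, 180].

INTERFACE

Orientations are given as [roll, pitch, yaw] about the fixed x, y, z axes, in that order (R = Rz(yaw) Ry(pitch) Rx(roll)).
In Python, from plant import ctrl gives the robot as it stands. The module is installed in compiled form; this text tells all that it offers.
- The arm moves only by the tool send_rows, never from a script. Its argument "increments" is a list that holds one entry, the list of rows, each a list of 4 numbers: the shift along the world's x, y, z normalised to -1 to 1, where 1 is 0.2 m, then the turn about the world's z normalised to -1 to 1, where 1 is 1.5 rad. In form: [[[x, y, z, roll], ...]]. A call has 1 to 12 rows; each row is the pose to reach, as a shift and turn from the pose commanded when the call began; what a row does not reach only later rows make up. A row lasts 1/8 s, in which the tool goes at most 62.5 mm and 10.7 degrees, less where a joint would pass 70% of its speed; a pose out of reach is approached as far as the arm can. A call with a number of a shift or a turn outside -1 to 1 is refused whole. A call with a gripper value outside its range is refused whole. "jaw" is the opening, from 0 (shut) to 1 (fully open), set as the call begins (left out, the last holds). The fingers move at their own pace and stop on an object; the grip force is fixed at half the most. Time passes only in rows, so rows that repeat a pose let the fingers close. It gives the time, the measured TCP pose, the force, the opening and the grip force at its end, in the units of the state.
- ctrl.get_obs(): the state, without advancing time (a new reading comes with each control period).
- ctrl.snapshot(name): name is "scene" or "top"; returns the picture (400x640x3 uint8, red, green, blue); there is no depth.
- ctrl.calibration(name): a dict with "mtx" (3x3 intrinsics, pixels), "k1" (the pictures are not rectified: a ray, as slopes to the right and down, at radius r is drawn at 1 + k1 r^2 times it, then the intrinsics apply), "eye" and "attitude" of the camera in the world. Camera axes: x right, y up, looking along -z (the intrinsics and any distortion apply to the point x, -y, -z); pixel columns grow to the right and rows downward; lengths in m; the calibration is good to about 2 mm. A picture is of the moment at which its call begins. calibration takes no time and is no camera call.
- ctrl.close_job(): hands the job in; it is judged then, once.
Trained networks look in the newest picture that a camera, given by its name, has taken for a name from the list of things; names that differ only in an ending like _2 or _b are one class to them, and where a whole thing is asked for, a point or a joint stands for the part that bears it (a point fixed in the world has none). Each returns a list of dicts, best first, with "conf" (0 to 1); they miss things now and then, are a little off and sometimes report something else, mostly with a low value. They report only what shows in the picture. A call takes as long as a camera call.
- ctrl.trace(thing, camera): "mask" (400x640 bool, what is visible of it) and "bbox" ([left, top, right, bottom] in pixels, round what is visible of it).
- ctrl.spot_point(thing, camera): "pixel" ([row, column] in pixels: a listed point, or the origin of a listed thing).
The state is a dict: "clock": time; "joint_pos": joint angles; "qvel": joint speeds; "tau": joint torques, N m; "tool_pos": TCP position; "orientation": TCP orientation; "force": force on the tool from outside, world axes, zero at the start; "moment": the same for the moment, N m; "opening": finger opening in m; "gripper_force": force on a finger pad.
Only numpy, scipy, OpenCV 4.12 (cv2) and the standard library are available. Lean on these libraries where they do the work, as an engineer would, in place of code of your own. Each camera call takes 0.05 s, during which the arm holds its last target. There are 200 camera calls.

## Working session

There is one attempt and no reset: what is moved stays moved. The work goes in short steps, Python scripts to look and compute and a tool call to move; the robot and the scene stay as the last step left them, time stands still between calls to the robot, and variables do not carry over. Pictures are saved under pics/ and viewed, at most 10 in all, crops included, and the job is handed in when it is done.

Besides the shell and the picture viewer there is one more tool, called as a command line: name --argument value ..., lists and objects as JSON in quotes. send_rows: Moves the arm, as the interface text tells. Its arguments: {"type":"object","properties":{"increments":{"type":"array"},"jaw":{"type":"number"}},"required":["increments"]}

```bash
mkdir -p pics; cat > h.py <<'E'
import numpy as np, cv2
from plant import ctrl
from scipy.spatial.transform import Rotation as R
def ray(cam,px):
    c=ctrl.calibration(cam);K=np.array(c["mtx"]);k=c["k1"]
    r,cc=px; d=np.array([(cc-K[0,2])/K[0,0],(r-K[1,2])/K[1,1]])
    u=d.copy()
    for _ in range(20): u=d/(1+k*(u@u))
    A=np.array(c["attitude"],float)
    M=A if A.shape==(3,3) else (R.from_euler('xyz',A,degrees=True).as_matrix() if A.size==3 else None)
    v=M@np.array([u[0],-u[1],-1.]); return np.array(c["eye"],float),v
def atz(cam,px,z):
    e,v=ray(cam,px); return e+v*(z-e[2])/v[2]
E
python3 - <<'E'
from h import *
for n in("scene","top"):
    im=ctrl.snapshot(n); cv2.imwrite(f"pics/{n}0.png",im[...,::-1]); print(n,ctrl.calibration(n))
    for t,z in [("bar_mid",.07),("pointer_tip",.095),("flag_mid",.096),("guard_grip",.132),("lightbar_mid",.187),("rig",0),("glue",0),("wax",0),("gouge",0.01)]:
        for p in ctrl.spot_point(t,n)[:2]: print(t,p["pixel"],round(p["conf"],2),atz(n,p["pixel"],z).round(4))
print(ctrl.grasp_offset, ctrl.get_obs())
E
```

```text
scene {'mtx': array([[374.31223168,   0.        , 316.22997124],
       [  0.        , 374.31223168, 199.22591867],
       [  0.        ,   0.        ,   1.        ]]), 'k1': 0.011276443222447832, 'eye': array([ 1.17466242, -0.40913106,  0.97388349]), 'attitude': array([41.42259135,  0.82024162, 56.86444533])}
bar_mid [214.0, 307.9] 0.83 [ 0.5366 -0.0391  0.07  ]
guard_grip [164.6, 344.9] 0.57 [0.472  0.1468 0.132 ]
lightbar_mid [188.7, 310.3] 0.62 [ 0.5438 -0.0311  0.187 ]
lightbar_mid [263.8, 154.0] 0.38 [ 0.5423 -0.4837  0.187 ]
rig [224.4, 312.9] 0.63 [ 0.5334 -0.0202  0.    ]
glue [233.5, 371.6] 0.63 [0.6687 0.1162 0.    ]
wax [180.3, 399.3] 0.66 [0.5383 0.3481 0.    ]
gouge [251.7, 265.7] 0.68 [ 0.5481 -0.2014  0.01  ]
top {'mtx': array([[447.31534933,   0.        , 320.88644288],
       [  0.        , 447.31534933, 198.47901316],
       [  0.        ,   0.        ,   1.        ]]), 'k1': 0.010311818851629885, 'eye': array([ 0.32418997, -0.0287295 ,  1.53163455]), 'attitude': array([ 9.43490313e+00, -7.01038852e-02, -8.95795088e+01])}
bar_mid [207.9, 324.1] 0.75 [ 0.5356 -0.039
[... 409 characters left out ...]
72 -0.1864  0.01  ]
0.0188 {'clock': 1.0, 'joint_pos': array([ 8.61205889e+01,  2.05468224e+01,  6.82601548e-01, -1.44926651e-03,
       -7.01339641e+01, -1.65069492e+01]), 'qvel': array([-0.06807999,  0.04033892, -0.13533608, -0.00661766,  0.09285884,
        0.05750967]), 'tau': array([ 1.03176842e-05, -5.82389617e+01,  2.93301505e+01,  7.00264871e+00,
        1.24491457e-02, -2.74875879e-05]), 'tool_pos': array([0.23513709, 0.63271269, 0.22655635]), 'orientation': array([-1.79998647e+02,  1.82254806e-03, -2.03868527e+01]), 'force': array([ 0.58690849,  0.04543538, -0.18634162]), 'moment': array([-0.00613775,  0.05230188, -0.05557295]), 'gripper_force': 0.0, 'opening': 0.08737092013099398}
```

```bash
python3 - <<'E'
import cv2
for n,(a,b,c,d) in {"scene":(120,270,220,440),"top":(130,280,190,410)}.items():
    im=cv2.imread(f"pics/{n}0.png")[a:b,c:d]; cv2.imwrite(f"pics/{n}0c.png",cv2.resize(im,None,fx=3.6,fy=3.6,interpolation=cv2.INTER_CUBIC))
E
```

```text
(no output)
```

View pics/scene0c.png

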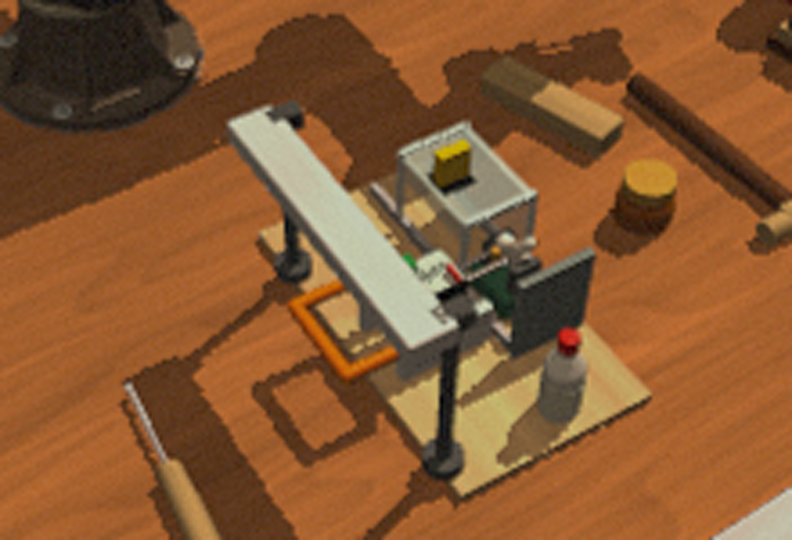

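View pics/top0c.png

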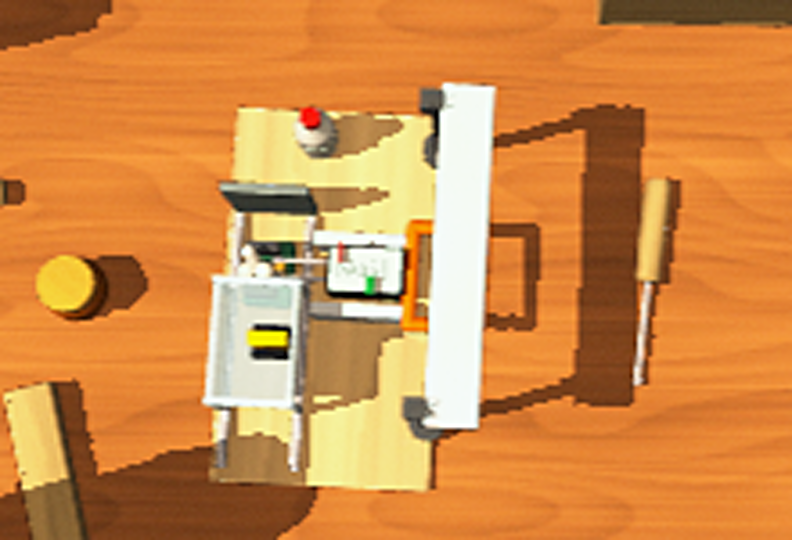

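View pics/scene0.png

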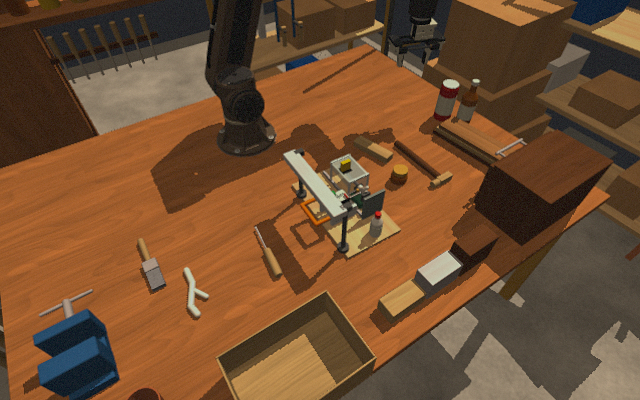

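```bash
cat >> h.py <<'E'
def cen(cam,im,kind,box):
    a,b,c,d=box; hsv=cv2.cvtColor(im[a:b,c:d],cv2.COLOR_RGB2HSV); H,S,V=[hsv[...,i].astype(int) for i in range(3)]
    m={"red":((H<6)|(H>174))&(S>150)&(V>90),"green":(H>45)&(H<75)&(S>140)&(V>90),"yellow":(H>24)&(H<34)&(S>200)&(V>120)}[kind]
    r,c2=np.nonzero(m); return np.array([r.mean()+a,c2.mean()+c]),len(r)
E
python3 - <<'E'
from h import *
im=cv2.imread("pics/top0.png")[...,::-1]
for k,z,b in (("red",.095,(190,212,278,292)),("green",.096,(200,216,285,300)),("yellow",.15,(215,232,255,275))):
    p,n=cen("top",im,k,b); print(k,p,n,atz("top",p,z).round(4))
im=cv2.imread("pics/scene0.png")[...,::-1]
for k,z,b in (("red",.095,(185,205,338,355)),("green",.096,(185,205,325,340)),("yellow",.132,(155,175,335,355))):
    p,n=cen("scene",im,k,b); print(k,p,n,atz("scene",p,z).round(4))
f=lambda x,y:[y/3.6+130,x/3.6+190]
for nm,(x,y),z in [("lb1",(443,85),.214),("lb2",(495,88),.214),("lb3",(427,428),.214),("lb4",(478,430),.214),("b1",(237,107),.012),("b2",(210,482),.012),("b3",(433,490),.012),("rear1",(415,222),.077),("rear2",(408,328),.077),("r1",(205,402),.115),("r2",(215,277),.115),("r3",(300,405),.115),("r4",(306,285),.115),("post1",(220,183),.09),("post2",(316,193),.09)]:
    print(nm,atz("top",f(x,y),z).round(4))
E
```

```text
red [199.2 284.2] 5 [0.5597 0.0906 0.095 ]
green [209.1 292.3] 10 [0.5272 0.0636 0.096 ]
yellow [223.5 264. ] 44 [0.4738 0.1471 0.15  ]
red [195.42857143 345.57142857] 7 [0.5566 0.0899 0.095 ]
green [191.8 333.2] 5 [0.5228 0.0658 0.096 ]
yellow [161.3  345.05] 20 [0.4595 0.1565 0.132 ]
lb1 [ 0.6811 -0.0039  0.214 ]
lb2 [ 0.6788 -0.0478  0.214 ]
lb3 [0.3931 0.0061 0.214 ]
lb4 [ 0.3918 -0.0354  0.214 ]
b1 [0.7122 0.1995 0.012 ]
b2 [0.3521 0.2134 0.012 ]
b3 [0.3462 0.0052 0.012 ]
rear1 [0.5884 0.023  0.077 ]
rear2 [0.4905 0.0281 0.077 ]
r1 [0.4196 0.2037 0.115 ]
r2 [0.5304 0.1987 0.115 ]
r3 [0.4176 0.1204 0.115 ]
r4 [0.5239 0.1177 0.115 ]
post1 [0.6208 0.201  0.09  ]
post2 [0.6122 0.1132 0.09  ]
```

```bash
python3 - <<'E'
import cv2
im=cv2.imread("pics/scene0.png")[0:80,360:480]; cv2.imwrite("pics/grip.png",cv2.resize(im,None,fx=6,fy=6,interpolation=cv2.INTER_CUBIC))
E
```

```text
(no output)
```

View pics/grip.png

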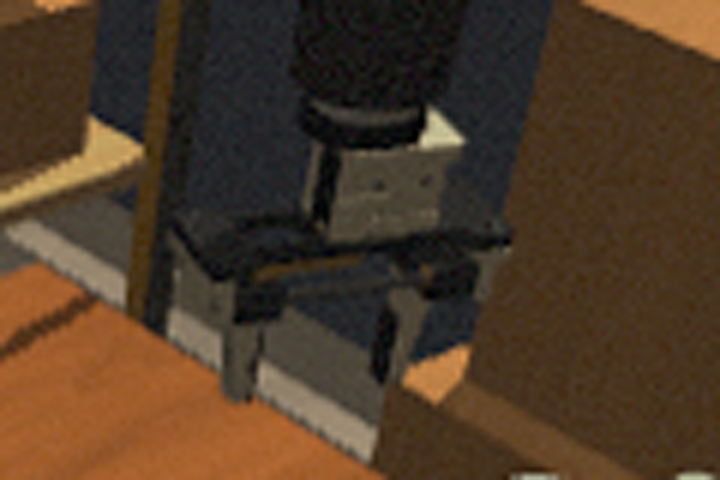

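send_rows --increments '[[[0.06,-0.15,0,0.04],[0.13,-0.32,0,0.08],[0.2,-0.5,0,0.12],[0.27,-0.68,0,0.16],[0.34,-0.85,0,0.21],[0.4,-1,0,0.212],[0.4,-1,0,0.212]]]' --jaw 0

```text
clock: 1.88
tool_pos: [0.3157, 0.4311, 0.2272]
orientation: [-180.0, -0.0, -2.3]
force: [0.1, 0.2, -0.1]
opening: 0.023
gripper_force: 0.0
```

send_rows --increments '[[[0.06,-0.15,0,0],[0.13,-0.32,0,0],[0.2,-0.5,0,0],[0.27,-0.68,0,0],[0.34,-0.85,0,0],[0.4,-1,0,0],[0.4,-1,0,0]]]'

```text
clock: 2.75
tool_pos: [0.3957, 0.2318, 0.2268]
orientation: [-180.0, -0.0, -2.3]
force: [-1.1, 0.4, 0.5]
opening: 0.0001
gripper_force: 0.0
```

send_rows --increments '[[[0.06,-0.15,0,0],[0.12,-0.3,0,0],[0.18,-0.425,0,0],[0.18,-0.425,-0.15,0],[0.18,-0.425,-0.3,0],[0.18,-0.425,-0.43,0],[0.18,-0.425,-0.51,0],[0.18,-0.425,-0.51,0]]]'

```text
clock: 3.75
tool_pos: [0.4307, 0.1481, 0.1236]
orientation: [179.9, 0.1, -2.1]
force: [0.4, 0.3, 1.0]
opening: 0.0004
gripper_force: 0.0
```

```bash
python3 - <<'E'
from h import *
im=ctrl.snapshot("scene"); cv2.imwrite("pics/s1.png",cv2.resize(im[70:270,220:460,::-1],None,fx=3.3,fy=3,interpolation=cv2.INTER_CUBIC))
o=ctrl.get_obs();print(o["tool_pos"],o["force"])
E
```

```text
[0.43124387 0.14834773 0.12451714] [-0.36350466  0.53215767  0.92162856]
```

View pics/s1.png

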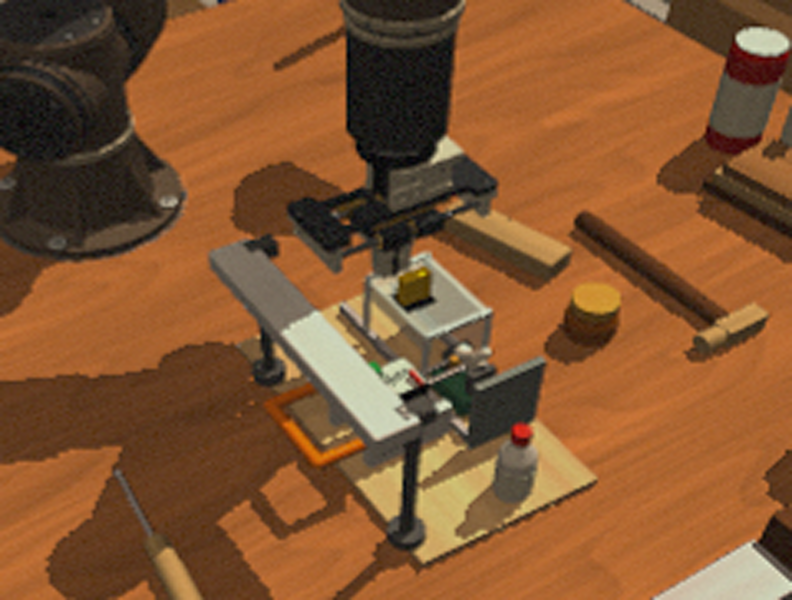

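send_rows --increments '[[[0.06,-0.002,0,0],[0.12,-0.004,0,0],[0.18,-0.007,0,0],[0.24,-0.009,0,0],[0.3,-0.012,0,0],[0.35,-0.014,0,0],[0.4,-0.016,0,0],[0.43,-0.017,0,0],[0.45,-0.018,0,0],[0.45,-0.018,0,0]]]'

```text
clock: 5.05
tool_pos: [0.5217, 0.1442, 0.1246]
orientation: [-180.0, -0.0, -2.2]
force: [1.2, -0.7, 0.6]
opening: 0.0003
gripper_force: 0.0
```

send_rows --increments '[[[0.01,0,0,0],[0.02,0,0,0],[0.03,-0.001,0,0],[0.03,-0.001,0,0]]]'

```text
clock: 5.55
tool_pos: [0.526, 0.1438, 0.1244]
orientation: [180.0, 0.1, -2.2]
force: [-7.5, -0.1, 3.8]
opening: 0.0002
gripper_force: 3.9
```

```bash
python3 - <<'E'
from h import *
o=ctrl.get_obs();print(o["tool_pos"],o["force"])
im=ctrl.snapshot("top"); cv2.imwrite("pics/t2.png",cv2.resize(im[150:260,230:350,::-1],None,fx=5,fy=5,interpolation=cv2.INTER_CUBIC))
E
```

```text
[0.52595383 0.14382322 0.12440007] [-7.51262112 -0.08887307  3.7934135 ]
```

View pics/t2.png

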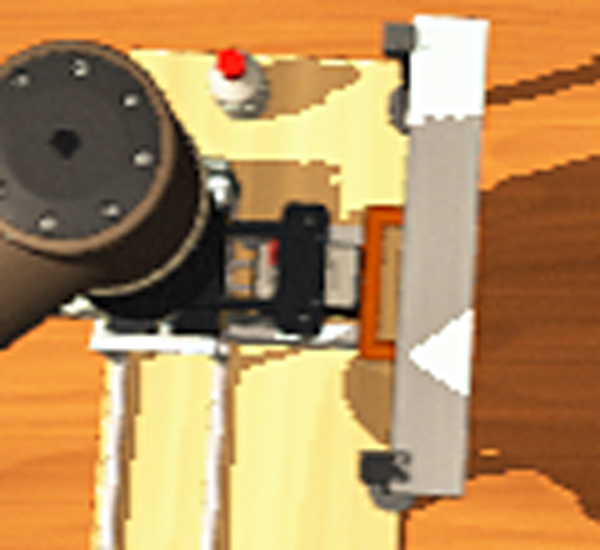

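```bash
cat >> h.py <<'E'
def proj(cam,P):
    c=ctrl.calibration(cam);K=np.array(c["mtx"]);M=R.from_euler('xyz',np.array(c["attitude"]),degrees=True).as_matrix()
    q=M.T@(np.array(P)-c["eye"]); u=np.array([q[0],-q[1]])/-q[2]; u=u*(1+c["k1"]*(u@u)); return K[0,0]*u[0]+K[0,2],K[1,1]*u[1]+K[1,2]
E
python3 - <<'E'
from h import *
im=ctrl.snapshot("scene")[...,::-1]; o=ctrl.get_obs(); t=o["tool_pos"]
S=6;r0,c0=85,285
big=cv2.resize(im[r0:r0+100,c0:c0+130],None,fx=S,fy=S,interpolation=cv2.INTER_CUBIC)
big=cv2.convertScaleAbs(big,alpha=1.8,beta=20)
e=np.array(ctrl.calibration("scene")["eye"]);v=(t-e)[:2];v/=np.linalg.norm(v);p=np.array([-v[1],v[0],0])
for h in range(0,240,20):
    a=t+[0,0,h/1000]
    for w,col in ((.035,(0,255,0)),(.05,(0,255,255))):
        for s in(-1,1):
            x,y=proj("scene",a+s*w*p); cv2.circle(big,(int((x-c0+.5)*S),int((y-r0+.5)*S)),2,col,-1)
    x,y=proj("scene",a); cv2.putText(big,str(h),(int((x-c0)*S)-8,int((y-r0+.5)*S)+4),0,.35,(255,0,255),1)
cv2.imwrite("pics/prof.png",big)
E
```

```text
(no output)
```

View pics/prof.png

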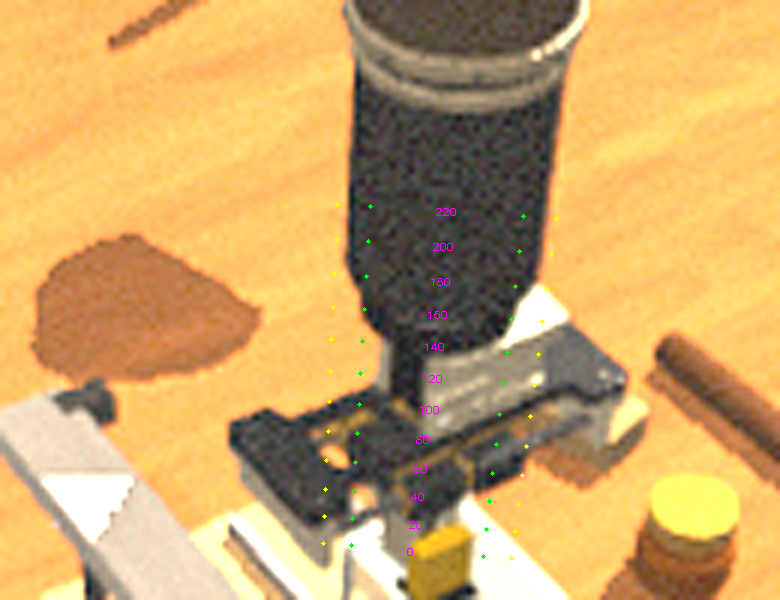

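send_rows --increments '[[[-0.05,0,0,0],[-0.1,0,0.05,0],[-0.12,-0.01,0.2,0],[-0.14,-0.03,0.35,0.05],[-0.16,-0.05,0.5,0.1],[-0.2,-0.08,0.6,0.16],[-0.23,-0.11,0.6,0.23],[-0.245,-0.13,0.6,0.291],[-0.245,-0.13,0.6,0.291]]]' --jaw 0

```text
clock: 6.78
tool_pos: [0.4779, 0.1178, 0.2456]
orientation: [-180.0, -0.1, 22.8]
force: [-0.3, 0.7, 0.9]
opening: 0.0003
gripper_force: 0.0
```

send_rows --increments '[[[0,0,0,0],[0,0,0,0],[0,0,0,0],[0,0,0,0],[0,0,0,0]]]' --jaw 1

```text
clock: 7.4
tool_pos: [0.4782, 0.1179, 0.2445]
orientation: [180.0, 0.0, 22.8]
force: [0.3, -0.1, -0.3]
opening: 0.045
gripper_force: 0.0
```

```bash
python3 - <<'E'
from h import *
im=ctrl.snapshot("top"); cv2.imwrite("pics/t3.png",cv2.resize(im[150:260,230:350,::-1],None,fx=5,fy=5,interpolation=cv2.INTER_CUBIC))
im=ctrl.snapshot("scene"); cv2.imwrite("pics/s3.png",im[...,::-1])
for k,z,b in (("red",.095,(185,205,338,355)),("green",.096,(185,205,325,340)),("yellow",.132,(155,190,335,375))):
    try:
        p,n=cen("scene",im,k,b); print(k,p,n,atz("scene",p,z).round(4))
    except Exception as x: print(k,x)
o=ctrl.get_obs();print(o["tool_pos"],o["orientation"],o["joint_pos"].round(1),o["force"],o["opening"])
E
```

```text
red [195.5  345.75] 8 [0.5571 0.0902 0.095 ]
green [191.8 333.2] 5 [0.5228 0.0658 0.096 ]
yellow [174.72727273 358.22727273] 22 [0.5334 0.1543 0.132 ]
[0.47813634 0.11789797 0.24449637] [1.79997422e+02 8.87236178e-03 2.28388936e+01] [ 36.8   2.4 -20.1   0.  -67.5  76.1] [ 0.6161874   0.16758958 -0.17381014] 0.05299320215319108
```

View pics/t3.png

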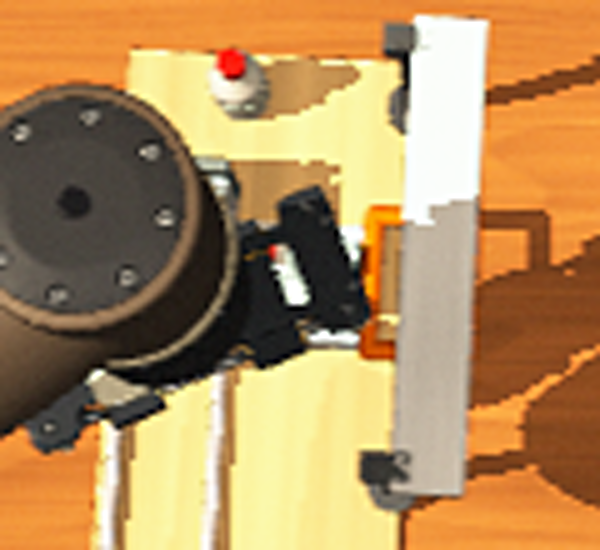

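send_rows --increments '[[[0,0,-0.1,0],[0,0,-0.25,0],[0,0,-0.4,0],[0,0,-0.55,0],[0,0,-0.65,0],[0,0,-0.72,0],[0,0,-0.76,0],[0,0,-0.76,0]]]' --jaw 1

```text
clock: 8.5
tool_pos: [0.4781, 0.1179, 0.0924]
orientation: [180.0, 0.0, 22.8]
force: [-0.0, -0.1, 0.4]
opening: 0.0877
gripper_force: 0.0
```

send_rows --increments '[[[0,0,-0.03,0],[0,0,-0.06,0],[0,0,-0.09,0],[0,0,-0.12,0],[0,0,-0.14,0],[0,0,-0.16,0],[0,0,-0.16,0]]]'

```text
clock: 9.38
tool_pos: [0.478, 0.1178, 0.0602]
orientation: [180.0, 0.0, 22.8]
force: [0.0, -0.3, -0.2]
opening: 0.0875
gripper_force: 0.0
```

```bash
python3 - <<'E'
from h import *
im=ctrl.snapshot("scene"); cv2.imwrite("pics/s4.png",cv2.resize(im[110:260,270:420,::-1],None,fx=4,fy=4,interpolation=cv2.INTER_CUBIC))
o=ctrl.get_obs();print(o["tool_pos"],o["force"],o["opening"])
E
```

```text
[0.47811569 0.11785278 0.06045443] [-0.02898081  0.6196124   0.74966945] 0.08782310956817492
```

View pics/s4.png

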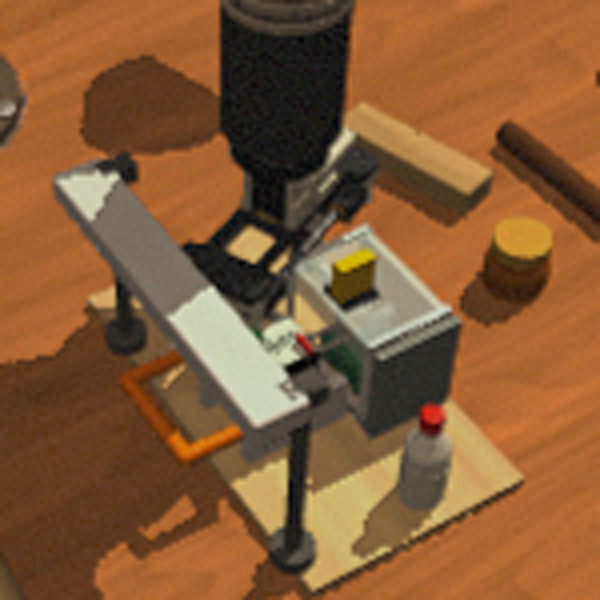

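send_rows --increments '[[[0,-0.03,0,0],[-0.002,-0.06,0,0],[-0.003,-0.08,0,0],[-0.004,-0.1,0,0],[-0.004,-0.1,0,0]]]'

```text
clock: 10.05
tool_pos: [0.4773, 0.0976, 0.0606]
orientation: [-180.0, -0.0, 22.8]
force: [-0.3, 0.7, -0.1]
opening: 0.0873
gripper_force: 0.0
```

```bash
cat > m.py <<'E'
from h import *
import sys
im=ctrl.snapshot("scene")
O=np.array([.536,-.0247]);ex=np.array([.0385,.9993]);ey=np.array([-.9993,.0385])
rg=lambda p:(np.round(((p[:2]-O)@ex)*1e3,1),np.round(((p[:2]-O)@ey)*1e3,1))
for k,z,b in (("red",.095,(185,215,322,355)),("green",.096,(182,210,318,340))):
    try:
        p,n=cen("scene",im,k,b); print(k,p.round(1),n,rg(atz("scene",p,z)))
    except Exception as x: print(k,x)
o=ctrl.get_obs();f=o["force"][:2];print("tcp",rg(o["tool_pos"]),o["tool_pos"].round(4),"F rig",(f@ex).round(1),(f@ey).round(1),o["force"][2].round(1),"clk",o["clock"],o["opening"])
cv2.imwrite("pics/last.png",cv2.resize(im[110:260,270:420,::-1],None,fx=4,fy=4,interpolation=cv2.INTER_CUBIC))
E
python3 m.py
```

```text
red [195.5 345.8] 8 (np.float64(115.6), np.float64(-16.7))
green [192.  333.5] 4 (np.float64(90.3), np.float64(15.4))
tcp (np.float64(120.1), np.float64(63.3)) [0.4774 0.0978 0.0606] F rig 0.2 -0.2 0.9 clk 10.1 0.08803697676461976
```

send_rows --increments '[[[0,-0.015,0,0],[-0.001,-0.03,0,0],[-0.002,-0.045,0,0],[-0.002,-0.05,0,0],[-0.002,-0.05,0,0]]]'

```text
clock: 10.72
tool_pos: [0.4769, 0.0878, 0.0605]
orientation: [180.0, 0.0, 22.8]
force: [0.5, 0.6, -0.8]
opening: 0.0878
gripper_force: 0.1
```

```bash
python3 m.py
```

```text
red [196.2 344.1] 8 (np.float64(109.5), np.float64(-16.7))
green [nan nan] 0 (np.float64(nan), np.float64(nan))
tcp (np.float64(110.1), np.float64(63.4)) [0.4769 0.0878 0.0605] F rig 0.8 0.0 0.6 clk 10.775 0.08763952521103348h.py:17: RuntimeWarning: Mean of empty slice.
  r,c2=np.nonzero(m); return np.array([r.mean()+a,c2.mean()+c]),len(r)
  ret = ret.dtype.type(ret / rcount)
```

send_rows --increments '[[[0,-0.01,0,0],[-0.001,-0.02,0,0],[-0.001,-0.025,0,0],[-0.001,-0.025,0,0],[-0.001,-0.025,0,0]]]'

```text
clock: 11.4
tool_pos: [0.4767, 0.0828, 0.0605]
orientation: [180.0, 0.0, 22.8]
force: [-0.1, 0.4, 0.2]
opening: 0.0877
gripper_force: 0.1
```

```bash
python3 -W ignore m.py
```

```text
red [196.9 342.7] 7 (np.float64(104.3), np.float64(-16.5))
green [nan nan] 0 (np.float64(nan), np.float64(nan))
tcp (np.float64(105.2), np.float64(63.4)) [0.4767 0.0829 0.0605] F rig 0.2 0.8 0.5 clk 11.45 0.08781327489459362
```

send_rows --increments '[[[0,-0.01,0,0],[-0.001,-0.02,0,0],[-0.001,-0.025,0,0],[-0.001,-0.025,0,0],[-0.001,-0.025,0,0]]]'

```text
clock: 12.08
tool_pos: [0.4765, 0.0779, 0.0606]
orientation: [-180.0, -0.0, 22.8]
force: [-0.7, 1.6, -0.5]
opening: 0.0878
gripper_force: 0.8
```

```bash
python3 -W ignore m.py
```

```text
red [197.5 341. ] 6 (np.float64(98.2), np.float64(-15.9))
green [nan nan] 0 (np.float64(nan), np.float64(nan))
tcp (np.float64(100.3), np.float64(63.4)) [0.4765 0.0779 0.0605] F rig 0.4 0.2 -0.1 clk 12.125 0.08746184833015634
```

View pics/last.png

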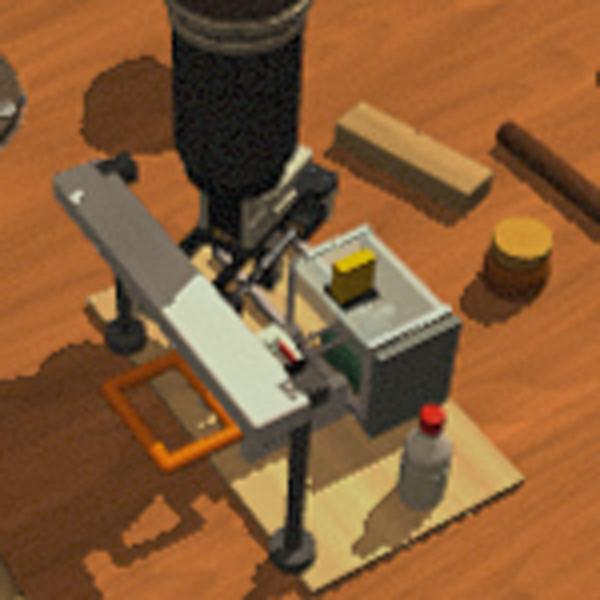

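send_rows --increments '[[[0,-0.01,0,0],[-0.001,-0.02,0,0],[-0.001,-0.025,0,0],[-0.001,-0.025,0,0],[-0.001,-0.025,0,0]]]'

```text
clock: 12.75
tool_pos: [0.4764, 0.073, 0.0606]
orientation: [-180.0, -0.0, 22.8]
force: [-1.0, 4.5, 0.6]
opening: 0.0878
gripper_force: 2.1
```

```bash
python3 -W ignore m.py; python3 - <<'E'
from h import *
t=ctrl.get_obs();print(t["gripper_force"])
im=ctrl.snapshot("top")
for k,z,b in (("red",.095,(185,215,275,310)),("green",.096,(195,218,280,312))):
    try: print(k,cen("top",im,k,b),atz("top",cen("top",im,k,b)[0],z))
    except Exception as e: print(e)
E
```

```text
red [197.8 339.7] 6 (np.float64(93.9), np.float64(-14.9))
green [nan nan] 0 (np.float64(nan), np.float64(nan))
tcp (np.float64(95.3), np.float64(63.3)) [0.4764 0.073  0.0606] F rig 3.4 0.5 0.7 clk 12.8 0.08763126623314442
2.0861029252409935
red (array([nan, nan]), 0) [nan nan nan]
green (array([nan, nan]), 0) [nan nan nan]h.py:17: RuntimeWarning: Mean of empty slice.
  r,c2=np.nonzero(m); return np.array([r.mean()+a,c2.mean()+c]),len(r)
  ret = ret.dtype.type(ret / rcount)
```

send_rows --increments '[[[0,-0.01,0,0],[-0.001,-0.02,0,0],[-0.001,-0.03,0,0],[-0.002,-0.04,0,0],[-0.002,-0.05,0,0],[-0.002,-0.05,0,0],[-0.002,-0.05,0,0]]]'

```text
clock: 13.72
tool_pos: [0.4761, 0.0637, 0.0606]
orientation: [-180.0, -0.1, 22.8]
force: [-2.8, 8.8, 0.3]
opening: 0.0872
gripper_force: 4.5
```

```bash
python3 -W ignore m.py; python3 -W ignore - <<'E'
from h import *
for n in("scene","top"):
    im=ctrl.snapshot(n); cv2.imwrite(f"pics/p1{n}.png",im[...,::-1])
    for t,z in (("pointer_tip",.095),("flag_mid",.096)):
        for p in ctrl.spot_point(t,n)[:1]: print(n,t,p,atz(n,p["pixel"],z))
E
```

```text
red [nan nan] 0 (np.float64(nan), np.float64(nan))
green [nan nan] 0 (np.float64(nan), np.float64(nan))
tcp (np.float64(86.0), np.float64(63.2)) [0.4761 0.0637 0.0606] F rig 8.5 4.0 0.2 clk 13.775 0.08769704726187096
```

send_rows --increments '[[[0,-0.01,0,0],[-0.001,-0.02,0,0],[-0.001,-0.02,0,0],[-0.001,-0.02,0,0]]]'

```text
clock: 14.58
tool_pos: [0.476, 0.06, 0.0607]
orientation: [-179.9, -0.1, 22.8]
force: [-4.1, 9.8, 1.1]
opening: 0.0876
gripper_force: 5.5
```

send_rows --increments '[[[0,-0.01,0,0],[-0.001,-0.02,0,0],[-0.001,-0.02,0,0],[-0.001,-0.02,0,0]]]'

```text
clock: 15.08
tool_pos: [0.4759, 0.0563, 0.0607]
orientation: [-179.9, -0.1, 22.8]
force: [-3.9, 13.3, 1.9]
opening: 0.0878
gripper_force: 6.4
```

```bash
python3 -W ignore m.py
```

```text
red [nan nan] 0 (np.float64(nan), np.float64(nan))
green [nan nan] 0 (np.float64(nan), np.float64(nan))
tcp (np.float64(78.6), np.float64(63.2)) [0.4759 0.0563 0.0607] F rig 11.6 5.7 1.0 clk 15.125 0.08750585780331166
```

```bash
python3 -W ignore - <<'E'
from h import *
O=np.array([.536,-.0247]);ex=np.array([.0385,.9993]);ey=np.array([-.9993,.0385])
im=cv2.imread("pics/top0.png")[...,::-1].astype(float)
for nm,(a,b,c,d),f,z in (("red",(194,206,279,290),lambda p:p[...,0]-np.maximum(p[...,1],p[...,2]),.096),("green",(203,216,288,298),lambda p:p[...,1]-np.maximum(p[...,0],p[...,2]),.097)):
    w=f(im[a:b,c:d]); print(nm);print(w.astype(int))
    for th in(25,45,70):
        v=np.clip(w-th,0,None); r,cc=np.mgrid[a:b,c:d]; p=[(v*r).sum()/v.sum(),(v*cc).sum()/v.sum()]
        q=atz("top",p,z)[:2]-O; print(th,np.round(p,2),(q@ex*1e3).round(1),(q@ey*1e3).round(1))
E
```

```text
red
[[ -6  -4  -3   0   1   2   0   2   1  13  34]
 [ -6  -6  -5  -6  -6  -7  -6  -6  -6  -7  -7]
 [ -5  -6  -5  -6  -7  -9  -9  -7  -5  -6  -5]
 [ -7  -8  -6  -3   3  96   9  -1  -1  -2  -2]
 [  9  11   2 -13  31 128  89   4  -3  -2   0]
 [ 11   7 -12 -14  18 135  56  14  -7   0  -2]
 [ 28  29   5 -14  19 131  58  14  -9  -6  -5]
 [ 50  44   1 -13  18 118  37  16  -7  -5  -5]
 [ 26  23 -12 -11  21 112  41  15  -6  -8  -4]
 [ 32  27 -10 -10  -6 -10 -12  -3  -9  -7  -5]
 [ 50  37 -12  -9  -9  -8 -14  -8  -7 -15  -8]
 [ 49  33 -16  -7  -8  -8  -9 -14 -15 -14  -7]]
25 [199.93 283.53] 118.1 -16.5
45 [199.52 284.  ] 116.7 -18.0
70 [199.48 284.06] 116.5 -18.1
green
[[  7   5   8   8   4   4   5   4   9   7]
 [ 15   8   8  13   7   8   7   5   9   8]
 [ 14   7   7  15   3   5  13   7   9   8]
 [  4   8  13  31  37  45  25   7   8   7]
 [  5   3  -1  52 145 110   6 -21   7   7]
 [  4   4  -1  49 141 108   5 -21   7   5]
 [  4   3   0  49 139 108   7 -22   7   5]
 [  0   0   1  86 144  90  -6 -21   7   0]
 [  0   0   0  73  94  68  21  -2   0   3]
 [ -1   0  -4   0  -1  -3  -2  -3   0   0]
 [-54 -45 -40 -42 -42 -41 -42 -32 -19 -14]
 [  4   5  -1  -9 -11 -10 -21 -31 -30 -31]
 [  6   5   3   3   2   1   0   0   0   0]]
25 [208.79 292.17] 88.3 11.4
45 [208.84 292.22] 88.2 11.5
70 [208.63 292.25] 88.1 10.8
```

send_rows --increments '[[[0,-0.006,0,0],[0,-0.012,0,0],[-0.001,-0.014,0,0]]]'

```text
clock: 15.5
tool_pos: [0.4758, 0.0537, 0.0607]
orientation: [-179.9, -0.1, 22.8]
force: [-4.5, 13.6, 0.1]
opening: 0.0875
gripper_force: 7.2
```

send_rows --increments '[[[0,-0.006,0,0],[0,-0.012,0,0],[0,-0.012,0,0]]]'

```text
clock: 15.88
tool_pos: [0.4757, 0.0514, 0.0607]
orientation: [-179.9, -0.1, 22.8]
force: [-4.8, 14.4, 2.0]
opening: 0.0878
gripper_force: 7.7
```

```bash
python3 -W ignore m.py
```

```text
red [nan nan] 0 (np.float64(nan), np.float64(nan))
green [nan nan] 0 (np.float64(nan), np.float64(nan))
tcp (np.float64(73.8), np.float64(63.2)) [0.4757 0.0515 0.0607] F rig 14.8 4.9 1.2 clk 15.925 0.08746148107767948
```

send_rows --increments '[[[0,0,0,0],[0,0,0,0],[0,0,0,0],[0,0,0,0],[0,0,0,0],[0,0,0,0],[0,0,0,0],[0,0,0,0],[0,0,0,0],[0,0,0,0],[0,0,0,0]]]'

```text
clock: 17.3
tool_pos: [0.4757, 0.0515, 0.0608]
orientation: [-179.9, -0.1, 22.8]
force: [-5.2, 15.0, 1.6]
opening: 0.0878
gripper_force: 7.7
```

send_rows --increments '[[[0,0.006,0,0],[0,0.01,0,0],[0,0.01,0,0],[0,0.01,0,0],[0,0.01,0,0],[0,0.01,0,0],[0,0.01,0,0],[0,0.01,0,0],[0,0.01,0,0],[0,0.01,0,0],[0,0.01,0,0],[0,0.01,0,0]]]'

```text
clock: 18.8
tool_pos: [0.4758, 0.0534, 0.0607]
orientation: [-179.9, -0.1, 22.8]
force: [-4.5, 14.5, 0.5]
opening: 0.0875
gripper_force: 7.4
```

send_rows --increments '[[[0,0.01,0,0],[0.001,0.025,0,0],[0.002,0.04,0,0],[0.002,0.055,0,0],[0.003,0.07,0,0],[0.003,0.085,0,0],[0.004,0.1,0,0],[0.004,0.112,0,0],[0.005,0.124,0,0],[0.005,0.135,0,0],[0.006,0.145,0,0],[0.006,0.16,0,0]]]'

```text
clock: 20.3
tool_pos: [0.4763, 0.0834, 0.0605]
orientation: [180.0, 0.0, 22.8]
force: [0.2, 0.0, -0.3]
opening: 0.0879
gripper_force: 0.0
```

send_rows --increments '[[[0.001,0.03,0,0],[0.002,0.06,0,0],[0.004,0.1,0,0],[0.006,0.14,0,0],[0.006,0.165,0,0],[0.006,0.165,0,0]]]'

```text
clock: 21.05
tool_pos: [0.4777, 0.1171, 0.0605]
orientation: [180.0, 0.0, 22.9]
force: [0.0, -0.2, 0.4]
opening: 0.0876
gripper_force: 0.0
```

```bash
python3 -W ignore m.py
```

```text
red [197.2 342.2] 5 (np.float64(102.1), np.float64(-16.8))
green [nan nan] 0 (np.float64(nan), np.float64(nan))
tcp (np.float64(139.2), np.float64(63.8)) [0.4776 0.1168 0.0605] F rig -0.0 0.5 0.4 clk 21.1 0.08771375091583634
```

send_rows --increments '[[[0,0.01,0.1,0],[0,0.02,0.25,0],[0,0.02,0.4,0],[0,0.02,0.6,0],[0,0.02,0.75,0],[0,0.02,0.85,0],[-0.15,0.15,0.9,0],[-0.3,0.35,0.9,0],[-0.4,0.55,0.9,0],[-0.5,0.75,0.9,0],[-0.5,0.8,0.9,0],[-0.5,0.8,0.9,0]]]'

```text
clock: 22.6
tool_pos: [0.3777, 0.2768, 0.2404]
orientation: [180.0, 0.0, 22.9]
force: [-0.5, -0.2, 0.5]
opening: 0.0878
gripper_force: 0.0
```

```bash
python3 -W ignore m.py; python3 -W ignore - <<'E'
from h import *
O=np.array([.536,-.0247]);ex=np.array([.0385,.9993]);ey=np.array([-.9993,.0385])
im=ctrl.snapshot("top").astype(float)
for nm,(a,b,c,d),f,z in (("red",(194,206,280,296),lambda p:p[...,0]-np.maximum(p[...,1],p[...,2]),.096),("green",(203,216,288,305),lambda p:p[...,1]-np.maximum(p[...,0],p[...,2]),.097)):
    w=f(im[a:b,c:d]); v=np.clip(w-45,0,None); r,cc=np.mgrid[a:b,c:d]; p=[(v*r).sum()/v.sum(),(v*cc).sum()/v.sum()]
    q=atz("top",p,z)[:2]-O; print(nm,np.round(p,2),(q@ex*1e3).round(1),(q@ey*1e3).round(1))
for p in ctrl.spot_point("guard_grip","top")[:1]: print(p,atz("top",p["pixel"],.132))
E
```

```text
red [197.2 342.2] 5 (np.float64(102.1), np.float64(-16.8))
green [nan nan] 0 (np.float64(nan), np.float64(nan))
tcp (np.float64(294.6), np.float64(169.7)) [0.3778 0.2762 0.2403] F rig -0.3 0.6 0.5 clk 22.65 0.08784527386607731
red [199.86 287.32] 105.8 -17.3
green [209.03 296.21] 75.2 11.5
{'pixel': [199.6, 268.9], 'conf': 0.8} [0.55193595 0.13601317 0.132     ]
```

```bash
python3 -c "
from plant import ctrl
print(ctrl.close_job())"
```

```text
the job is handed in; nothing more can be done
None
```

I shut the guard, drew the handle to the flag, held it there for over a second, eased it back to about zero, let go and handed the job in; no verdict was returned. The interface cannot tilt the tool, so I pushed the handle out by its rear cross bar from behind instead of gripping the pull bar. The light bar hid the pointer during the hold, so I judged its position from spring force and travel: about 29 mm, then about 28 mm, against a flag setting of about 28 mm (images ranged from 25.5 to 30.6 mm).

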